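# Bring the jigger round on the bar carousel

### The arm

A 6-joint arm with a two-finger parallel gripper is mounted at the origin on a cart in front of the work surface, level with it; the furniture and walls round the work are solid. World frame = base frame: x ahead of the robot, y to its left, z up, the work surface at z = 0. Lengths are in mm, angles in degrees, forces in N, time in s.
With the tool pointing down it reaches from about 300 to 850 mm from the base axis. Payload 4.2 kg.
Tool frame: the origin (TCP) lies at the very end of the fingers, on their centre line; the grasp point (between the pads) lies 19 mm behind it; z points along the fingers, y is the direction in which the jaws open and shut (so a half turn about z gives the same grasp; the last joint's range is limited). The gripper opens to 91 mm and grips with 3 to 60 N. Pads are 32 mm wide; open, the fingers measure 118 mm over their backs; the gripper's body (76 mm by 178 mm) begins 60 mm behind the grasp point.
Start: joints at [-67.151, 18.312, 89.639, -0, 72.044, -1.146], TCP at [233.837, -525.322, 213.976] pointing down, gripper open.
Joint ranges: [-177.97, 177.97], [-48.28, 115.42], [12.27, 149.76], [-77.06, 257.06], [2.81, 150.46], [-146.56, 146.56]. Speed limits (degrees/s): [147.25, 147.25, 180, 180, 180, 180].

### API

Orientations are given as [roll, pitch, yaw] about the fixed x, y, z axes, in that order (R = Rz(yaw) Ry(pitch) Rx(roll)).
In Python, from workcell import telemetry, grab_frame, job gives the robot as it stands.
- The arm moves only by the tool drive_tool, never from a script. Its argument "moves" is a list of rows, each an object of numbers: "claw": the closure, from -1 (fully open) to 1 (shut); "dx", "dy", "dz": the shift along the tool's x, y, z in units of 20 mm (1.0 is 20 mm); "yaw": the turn about the tool's z in units of 0.15 rad (1.0 is 0.15 rad). In form: [{"claw": .., "dx": .., "dy": .., "dz": .., "yaw": ..}, ...]. A call has 1 to 5 rows; each row shifts and turns the pose as measured when the row begins, along the tool's axes as they then stand; what a row does not reach is not made up. A row lasts 1/8 s, in which the tool goes at most 62.5 mm and 10.7 degrees, less where a joint would pass 70% of its speed; a pose out of reach is approached as far as the arm can. A call with a number of a shift or a turn outside -1 to 1 is refused whole. A call with a gripper value outside its range is refused whole. The fingers move at their own pace and stop on an object; "grip_force" is the grip in N (left out, the last holds). Time passes only in rows, so rows that do not move let the fingers close. It gives the time, the measured TCP pose, the force and the opening at its end, in the units of the state.
- telemetry.state(): the state, without advancing time (a new reading comes with each control period).
- grab_frame(name): name is "scene" or "top" or "wrist"; returns a dict with "color" (400x640x3 uint8, blue, green, red), "vertical_fov" (degrees; the focal length in pixels is half the picture's height over the tangent of half this angle, whatever the lens; pixels are square), "cx", "cy" (the principal point, pixels), "dist" ([k1, k2, p1, p2, k3] as OpenCV has them; the pictures are not rectified), "pose" (4x4, takes a point from camera to world coordinates). Camera axes: x right, y down, z forward; pixel columns grow to the right and rows downward; lengths in mm; the calibration is good to about 2 mm. A picture is of the moment at which its call begins. There is no depth.
- job.job_done(): hands the job in, once; it reports no verdict.
The state is a dict: "time_s": time; "qpos": joint angles; "qvel": joint speeds; "effort": joint torques, N m; "ee_pos": TCP position; "ee_rot": TCP orientation; "force": force on the tool from outside, world axes, zero at the start; "torque": the same for the moment, N m; "gripper_width": finger opening in mm.
Only numpy, scipy, OpenCV 4.12 (cv2) and the standard library are available. Lean on these libraries where they do the work, as an engineer would, in place of code of your own. Each camera call takes 0.05 s, during which the arm holds its last target.

### The job

Turn the bar carousel, by pushing sideways with a fingertip on the upright posts at the ends of its spokes, until the hourglass-shaped jigger stands squarely in line with the pointed tongue of the foot; then leave it at rest. Push only on the spokes and their posts, not on the tray, do not touch, lift or topple anything that stands on the tray, and leave the things beside the carousel where they are.

Things in the scene. Friction and masses are not known exactly. Their poses are not given: they have to be found in the camera images.
- carousel: Low bar carousel fixed to the worktop: a round dark foot (140 mm across, 12 mm high) from which one flat tongue, 30 mm wide and 6 mm thick, lies on the worktop, its point 155 mm from the axis; the spokes pass over it. Origin on the turning axis, at worktop height; its x axis points away from the tongue (the tongue points along its -x, roughly to the right of the robot, at most 45 degrees towards it).
- tongue_place (a point): Fixed point (it does not turn) on top of the tray, above the line of the tongue, 50 mm from the turning axis: where the jigger is to stand.
- spider (a joint): Turn of the spoked wheel with the tray on it, rad, positive anticlockwise seen from above, both ways, range -6.2 to 6.2, starts between -0.78 and 0.78. It stays where it is left: constant friction, about 1 N at a post, no spring, does not coast when pushed slowly. At joint value 0 one of the four spokes lies over the tongue, one straight opposite and two at right angles; at value q all have turned by q from there.
- hub (a point): Four spokes, 90 degrees apart, run out under the tray 18 mm above the worktop and turn up 122 mm from the axis (32 mm outside the edge of the tray) into upright posts: a 10 mm rod with a wooden sleeve, 16 mm across, from 55 to 115 mm above the worktop. This point: on the axis, at the height of the spokes. A wall shelf hangs beyond the work, its underside 442 mm above the worktop, its front edge at x = 0.62: keep the wrist clear of it.
- tray_top (a point): Round wooden tray, 180 mm across, with a thin rim, top 36 mm above the worktop, fixed on the spoked wheel and turning with it; small steel knob in the middle, 24 mm across, up to 76 mm. A flush cork ring in its top, 30 to 83 mm from the axis, on which three things stand loose, about 50 mm from the axis, at changing places round it. This point: on the axis, at the height of the tray's top.
- jigger: Double steel jigger (two cones, hourglass shape), 44 mm across, 88 mm high, standing loose on the cork ring of the tray. Origin at the centre of its underside, z up.
- stopper: Steel wine stopper, round bulb below and ribbed neck above, 37 mm across, 73 mm high, loose on the tray. Origin at the centre of its underside.
- shot_cup: Small white ceramic cup, 46 mm across, 60 mm high, loose on the tray. Origin at the centre of its underside.
- corkscrew: Steel wing corkscrew, 41 x 64 x 166 mm, standing loose on the worktop to the right of the carousel. Origin at the centre of its underside.
- opener: Flat bottle opener, 45 x 154 x 11 mm, lying loose on the worktop to the right of the carousel. Origin at the centre of its underside.
- coaster: Slate coaster, 92 x 92 x 8 mm, lying loose on the worktop to the right of the carousel. Origin at the centre of its underside.
- tumbler: Green stemless tumbler, 84 mm across, 106 mm high, standing loose on the worktop to the right of the carousel. Origin at the centre of its underside.
Things that resemble listed ones, but are neither listed nor needed, are in the scene too. Leave any purple look-alike of the jigger alone.

How it is judged (in metres and radians):
At the end, for the whole second after the job is handed in: The jigger's centre is within 14 mm, seen from above, of the place on the tray over the tongue (about 15 degrees of turn), the wheel is at rest (under 0.05 rad/s), and jigger, stopper and cup all stand upright (within 0.15 rad), still, on the tray, within 85 mm of its axis (horizontal distance between jigger and tongue_place below 0.014 m and velocity of joint spider between -0.05 and 0.05 rad/s and angle between each of jigger, stopper, shot_cup's own z axis and vertical below 0.15 rad and horizontal distance between each of jigger, stopper, shot_cup and carousel below 0.085 m and height (world z) of jigger between 0.03 and 0.045 m and linear speed of each of jigger, stopper, shot_cup below 0.02 m/s and height (world z) of stopper between 0.03 and 0.045 m and height (world z) of shot_cup between 0.03 and 0.045 m); the robot touches nothing.
It fails at once if the jigger on the tray is touched by the robot, lifted off the tray or toppled (contact force between any of the fingers, the arm and jigger above 0.5 N or height (world z) of jigger above 0.056 m or angle between jigger's own z axis and vertical above 0.5 rad).
It fails at once if the wine stopper on the tray is touched by the robot, lifted off the tray or toppled (contact force between any of the fingers, the arm and stopper above 0.5 N or height (world z) of stopper above 0.056 m or angle between stopper's own z axis and vertical above 0.5 rad).
It fails at once if the small white cup on the tray is touched by the robot, lifted off the tray or toppled (contact force between any of the fingers, the arm and shot_cup above 0.5 N or height (world z) of shot_cup above 0.056 m or angle between shot_cup's own z axis and vertical above 0.5 rad).
It fails at once if the robot presses on the tray or its middle knob instead of a spoke (contact force between any of the fingers, the arm and spider_c0 above 3 N or contact force between any of the fingers, the arm and spider_c1 above 3 N or contact force between any of the fingers, the arm and spider_c2 above 3 N or contact force between any of the fingers, the arm and spider_c3 above 3 N).
It fails at once if the corkscrew, tumbler, bottle opener or coaster beside the carousel is moved more than 30 mm (distance of any of corkscrew, tumbler, opener, coaster from where it was at the start of the episode above 0.03 m).
It also fails if it takes over 45 s, if anything falls off the work surface, if the arm or the gripper's body presses on something with over 40 N, if the wrist force passes 120 N, or if a joint passes its speed limit or range.

## Working session

There is one attempt and no reset: what is moved stays moved. The work goes in short steps, Python scripts to look and compute and a tool call to move; the robot and the scene stay as the last step left them, time stands still between calls to the robot, and variables do not carry over. Pictures are saved under pics/ and viewed, and the job is handed in when it is done.

Besides the shell and the picture viewer there is one more tool, called after "Request:" by a JSON object that holds its "api" and its "payload". drive_tool: Moves the arm, as the interface text tells. Its arguments: {"type":"object","properties":{"moves":{"type":"array"},"grip_force":{"type":"number"}},"required":["moves"]}

```bash
mkdir -p pics
cat > h.py <<'E'
import numpy as np,cv2
from workcell import telemetry, grab_frame, job
def K(f):
    F=200/np.tan(np.radians(f["vertical_fov"])/2)
    return np.array([[F,0,f["cx"]],[0,F,f["cy"]],[0,0,1.]])
def px2w(f,uv,z):
    p=cv2.undistortPoints(np.array(uv,float).reshape(-1,1,2),K(f),np.array(f["dist"],float)).reshape(-1,2)
    T=np.array(f["pose"]);d=np.c_[p,np.ones(len(p))]@T[:3,:3].T;o=T[:3,3]
    return o+d*((z-o[2])/d[:,2])[:,None]
def w2px(f,P):
    T=np.linalg.inv(np.array(f["pose"]));r=cv2.Rodrigues(T[:3,:3])[0]
    return cv2.projectPoints(np.array(P,float).reshape(-1,1,3),r,T[:3,3],K(f),np.array(f["dist"],float))[0].reshape(-1,2)
E
python3 - <<'E'
from h import *
import pickle
for n in("scene","top"):
    f=grab_frame(n);pickle.dump(f,open(n+"0.pkl","wb"));cv2.imwrite(f"pics/{n}0.png",f["color"]);print(n,np.round(f["pose"],2),f["vertical_fov"])
s=telemetry.state();print(s)
E
```

```text
scene [[-7.4000e-01 -5.2000e-01  4.2000e-01 -7.4100e+00]
 [-6.7000e-01  5.8000e-01 -4.7000e-01  5.7704e+02]
 [-0.0000e+00 -6.3000e-01 -7.8000e-01  9.1547e+02]
 [ 0.0000e+00  0.0000e+00  0.0000e+00  1.0000e+00]] 45.14762908819902
top [[ 1.00000e-02 -9.90000e-01  1.20000e-01  3.03610e+02]
 [-1.00000e+00 -1.00000e-02 -2.00000e-02  4.54600e+01]
 [ 2.00000e-02 -1.20000e-01 -9.90000e-01  1.26347e+03]
 [ 0.00000e+00  0.00000e+00  0.00000e+00  1.00000e+00]] 42.10456567374791
{'time_s': 0.1, 'qpos': array([-6.71502513e+01,  1.83494908e+01,  8.96960817e+01, -9.72433505e-04,
        7.20446177e+01, -1.14540304e+00]), 'qvel': array([ 0.07412893, -0.06418655, -0.28576021, -0.02256288, -0.02293575,
        0.06309308]), 'effort': array([ 8.92663411e-04, -4.13332665e+01, -2.32509238e+01,  7.29510491e-02,
        4.22139012e-02, -6.89506965e-05]), 'ee_pos': array([ 233.66421841, -524.91583001,  213.21178344]), 'ee_rot': array([-1.79909809e+02, -8.78461113e-04,  2.39954516e+01]), 'force': array([-0.5691834 , -0.85796865,  1.17393872]), 'torque': array([-0.03572378,  0.01946548,  0.01367629]), 'gripper_width': 91.22494157933919}
```

View pics/scene0.png

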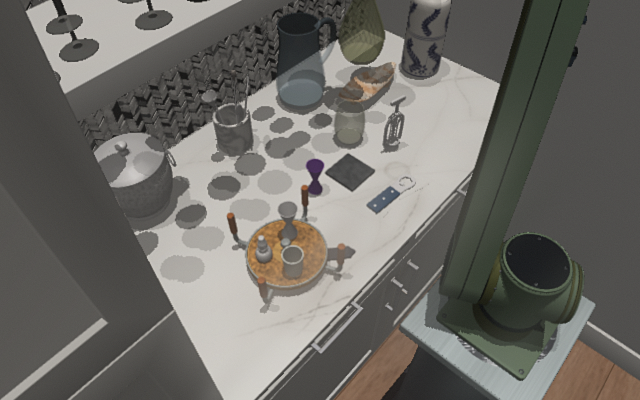

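View pics/top0.png

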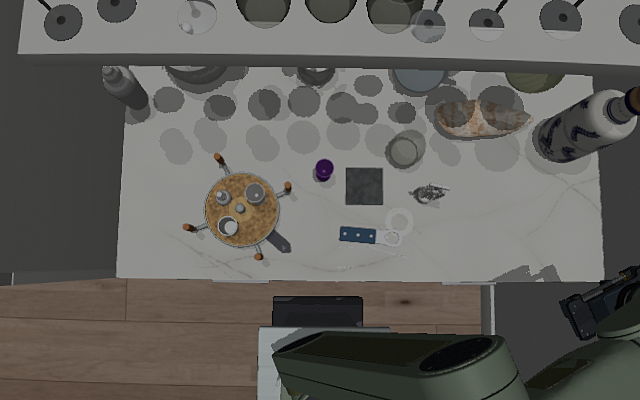

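Run:
```python
from h import *
import pickle
f=pickle.load(open("top0.pkl","rb"));g=pickle.load(open("scene0.pkl","rb"))
a=cv2.resize(f["color"][140:270,170:350],None,fx=4.2,fy=4.2,interpolation=2)
b=cv2.resize(g["color"][140:320,215:375],None,fx=3.2,fy=3.2,interpolation=2)
cv2.imwrite("pics/c1.png",a);cv2.imwrite("pics/c2.png",b)
```

```text
(no output)
```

View pics/c1.png

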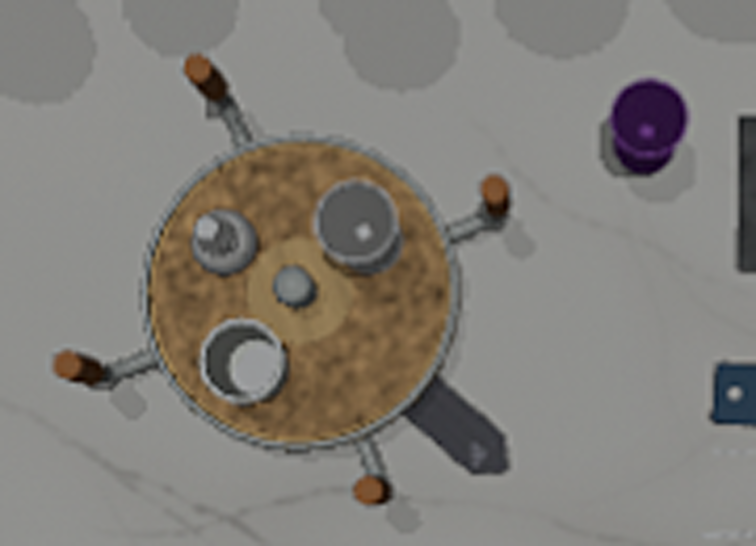

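View pics/c2.png

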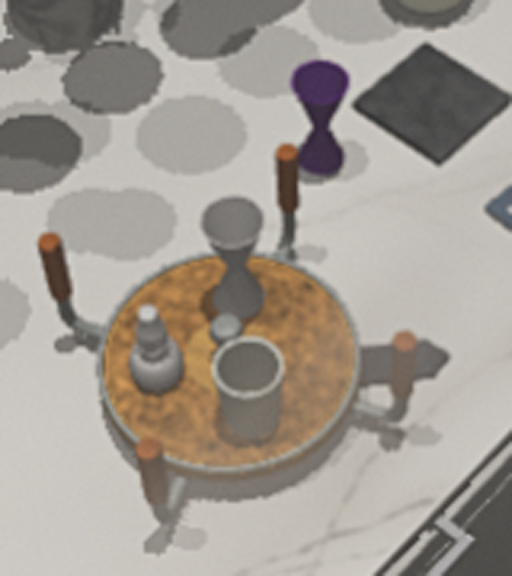

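Run:
```python
from h import *
import pickle
f=pickle.load(open("top0.pkl","rb"))
c=lambda l:[(170+x/4.2-.4,140+y/4.2-.4) for x,y in l]
P=px2w(f,c([(198,66),(494,186),(372,490),(68,362)]),115)
C=P.mean(0);print(P.round(1),C, np.linalg.norm(P[:,:2]-C[:2],axis=1),np.degrees(np.arctan2(*(P-C)[:,1::-1].T)))
print("tray",px2w(f,c([(304,292)]),36))
print("knob",px2w(f,c([(295,286)]),76))
for n,p,z in(("tongue",(508,468),6),("tonguemid",(422,394),6),("jig",(357,221),88+36),("stop",(210,230),109),("cup",(243,361),96)):
    w=px2w(f,c([p]),z)[0];d=(w-C)[:2];print(n,w.round(1),np.hypot(*d),np.degrees(np.arctan2(d[1],d[0])))
```

```text
[[539.2 250.1 115. ]
 [476.3  90.2 115. ]
 [314.8 151.2 115. ]
 [379.6 313.3 115. ]] [427.46827844 201.19832055 115.        ] [121.98733777 121.26532514 123.29592418 121.92084712] [  23.61745576  -66.24603038 -156.07973571  113.13907886]
tray [[426.24444688 199.51418997  36.        ]]
knob [[425.47684911 199.51081173  76.        ]]
tongue [329.4  83.6   6. ] 153.16191444273502 -129.8267534535024
tonguemid [371.2 133.7   6. ] 87.86314102684244 -129.84502673425624
jig [455.4 161.6 124. ] 48.42174195345221 -54.8127856368841
stop [451.5 241.5 109. ] 46.91842627428799 59.204863405139335
cup [382.7 223.7  96. ] 50.086521773248876 153.3657584232101
```

The jigger is the steel hourglass on the tray at top px (255,193). The purple hourglass at (323,170) stands on the worktop and is the look-alike. The jigger is at −55° and the tongue at −130°, so the wheel must turn about 75° clockwise. I'll push the near post, at about (315,151), from its right side.

Request:
{"api": "drive_tool", "payload": {"moves": [{"claw":1,"dx":1,"dy":-1,"dz":-0.5,"yaw":0},{"claw":1,"dx":1,"dy":-1,"dz":-0.5,"yaw":0},{"claw":1,"dx":1,"dy":-1,"dz":0,"yaw":0},{"claw":1,"dx":1,"dy":-1,"dz":0,"yaw":0},{"claw":1,"dx":1,"dy":-1,"dz":0,"yaw":0}], "grip_force": 20}}

```text
time_s: 0.72
ee_pos: [286.1, -384.5, 234.4]
ee_rot: [-179.7, -0.1, 23.9]
force: [1.0, -0.5, -0.1]
gripper_width: 43.8
```

Request:
{"api": "drive_tool", "payload": {"moves": [{"claw":1,"dx":1,"dy":-1,"yaw":0},{"claw":1,"dx":1,"dy":-1,"yaw":0},{"claw":1,"dx":1,"dy":-1,"yaw":0},{"claw":1,"dx":1,"dy":-1,"yaw":0},{"claw":1,"dx":1,"dy":-1,"yaw":0}]}}

```text
validation failed for argument at $.mo...
```

Request:
{"api": "drive_tool", "payload": {"moves": [{"claw":1,"dx":0.6,"dy":-1,"yaw":-1},{"claw":1,"dx":0.6,"dy":-1,"yaw":-1},{"claw":1,"dx":0.6,"dy":-1,"yaw":-1},{"claw":1,"dx":0.6,"dy":-0.8,"yaw":-1},{"claw":1,"dx":0.8,"dy":-0.6,"yaw":-1}]}}

```text
validation failed for argument at $.mo...
```

All five keys are needed in every row.

Request:
{"api": "drive_tool", "payload": {"moves": [{"claw":1,"dx":1,"dy":-1,"dz":0,"yaw":0},{"claw":1,"dx":1,"dy":-1,"dz":0,"yaw":0},{"claw":1,"dx":1,"dy":-1,"dz":0,"yaw":0},{"claw":1,"dx":1,"dy":-1,"dz":0,"yaw":0},{"claw":1,"dx":1,"dy":-1,"dz":0,"yaw":0}]}}

```text
time_s: 1.35
ee_pos: [337.2, -240.8, 237.1]
ee_rot: [-179.6, -0.3, 24.0]
force: [-0.7, -0.3, -0.4]
gripper_width: 0.3
```

Request:
{"api": "drive_tool", "payload": {"moves": [{"claw":1,"dx":0.6,"dy":-1,"dz":0,"yaw":-1},{"claw":1,"dx":0.6,"dy":-1,"dz":0,"yaw":-1},{"claw":1,"dx":0.6,"dy":-1,"dz":0,"yaw":-1},{"claw":1,"dx":0.6,"dy":-0.8,"dz":0,"yaw":-1},{"claw":1,"dx":0.8,"dy":-0.6,"dz":0,"yaw":-1}]}}

```text
time_s: 1.98
ee_pos: [324.6, -121.7, 239.2]
ee_rot: [-179.9, -0.6, 68.7]
force: [-0.0, -0.6, -0.8]
gripper_width: 0.4
```

Request:
{"api": "drive_tool", "payload": {"moves": [{"claw":1,"dx":1,"dy":0,"dz":0,"yaw":-1},{"claw":1,"dx":1,"dy":0,"dz":0,"yaw":-1},{"claw":1,"dx":1,"dy":0.2,"dz":0,"yaw":-1},{"claw":1,"dx":1,"dy":0.3,"dz":0,"yaw":-1},{"claw":1,"dx":1,"dy":0.4,"dz":0,"yaw":-1}]}}

```text
time_s: 2.6
ee_pos: [343.3, -13.9, 241.6]
ee_rot: [179.5, -0.6, 113.2]
force: [0.2, -0.1, 0.6]
gripper_width: 0.3
```

Request:
{"api": "drive_tool", "payload": {"moves": [{"claw":1,"dx":1,"dy":0.35,"dz":0.4,"yaw":0},{"claw":1,"dx":1,"dy":0.35,"dz":0.6,"yaw":0},{"claw":1,"dx":1,"dy":0.35,"dz":0.8,"yaw":0},{"claw":1,"dx":1,"dy":0.35,"dz":1,"yaw":0},{"claw":1,"dx":0.6,"dy":0.3,"dz":1,"yaw":0}]}}

```text
time_s: 3.22
ee_pos: [333.7, 91.9, 167.6]
ee_rot: [179.2, -0.6, 113.5]
force: [-0.2, 0.0, -0.6]
gripper_width: 0.2
```

Request:
{"api": "drive_tool", "payload": {"moves": [{"claw":1,"dx":0,"dy":0,"dz":1,"yaw":0},{"claw":1,"dx":0,"dy":0,"dz":1,"yaw":0},{"claw":1,"dx":0,"dy":0,"dz":1,"yaw":0},{"claw":1,"dx":0,"dy":0,"dz":0.8,"yaw":0},{"claw":1,"dx":0,"dy":0,"dz":0,"yaw":0}]}}

```text
time_s: 3.85
ee_pos: [327.8, 96.3, 90.0]
ee_rot: [179.3, -0.7, 113.9]
force: [-1.0, 0.4, 0.2]
gripper_width: 0.6
```

Run:
```python
from h import *
f=grab_frame("scene");cv2.imwrite("pics/s1.png",f["color"][100:350,150:450].repeat(2,0).repeat(2,1))
f=grab_frame("top");cv2.imwrite("pics/t1.png",f["color"][120:320,150:400].repeat(3,0).repeat(3,1))
print(telemetry.state()["ee_pos"])
```

```text
[329.26750467  96.49003918  90.95855031]
```

View pics/s1.png

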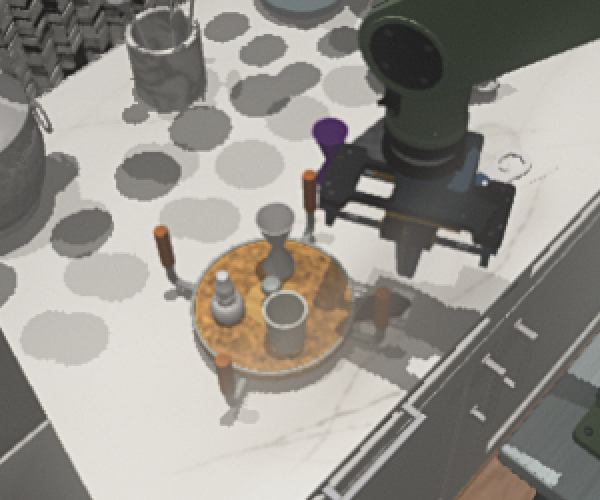

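View pics/t1.png

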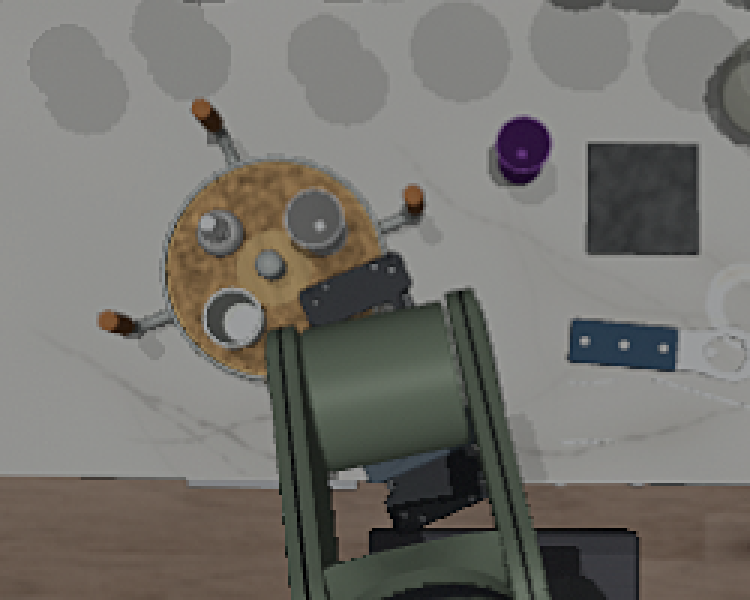

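Request:
{"api": "drive_tool", "payload": {"moves": [{"claw":1,"dx":0.3,"dy":0.3,"dz":0.2,"yaw":0},{"claw":1,"dx":0.4,"dy":0.15,"dz":0.1,"yaw":0},{"claw":1,"dx":0.3,"dy":0,"dz":0,"yaw":0},{"claw":1,"dx":0.2,"dy":0,"dz":0,"yaw":0},{"claw":1,"dx":0.2,"dy":0,"dz":0,"yaw":0}]}}

```text
time_s: 4.58
ee_pos: [327.2, 128.6, 86.8]
ee_rot: [178.8, -0.7, 113.8]
force: [-0.0, 0.1, 0.1]
gripper_width: 0.4
```

Request:
{"api": "drive_tool", "payload": {"moves": [{"claw":1,"dx":0.2,"dy":0,"dz":0,"yaw":0.2},{"claw":1,"dx":0.25,"dy":-0.05,"dz":0,"yaw":0.3},{"claw":1,"dx":0.28,"dy":-0.05,"dz":0,"yaw":0.3},{"claw":1,"dx":0.28,"dy":-0.05,"dz":0,"yaw":0.3},{"claw":1,"dx":0.28,"dy":-0.05,"dz":0,"yaw":0.3}]}}

```text
time_s: 5.2
ee_pos: [314.0, 151.7, 87.0]
ee_rot: [179.0, -0.8, 101.5]
force: [1.1, -0.7, 0.4]
gripper_width: 0.1
```

```bash
cat > l.py <<'E'
from h import *
import sys
n=sys.argv[1]
f=grab_frame("scene");cv2.imwrite(f"pics/s{n}.png",f["color"][130:330,180:420].repeat(2,0).repeat(2,1))
g=grab_frame("top");cv2.imwrite(f"pics/t{n}.png",cv2.resize(g["color"][140:270,170:350],None,fx=4.2,fy=4.2,interpolation=2))
s=telemetry.state();p=s["ee_pos"];C=np.array([427,200.3]);d=p[:2]-C
a=np.degrees(np.arctan2(d[1],d[0]))%360;r=np.hypot(*d)
psi=s["ee_rot"][2]
# tool-frame of centre
ps=np.radians(psi);x=np.array([np.cos(ps),np.sin(ps)]);y=np.array([x[1],-x[0]])
print(p,psi,"r",r,"ang",a,"post est",(a-11.1)%360,"centre in tool",-d@x,-d@y,s["force"])
E
python3 l.py 2
```

```text
[313.99511547 151.9955102   86.98483941] 101.5957489668269 r 122.89600344385315 ang 203.14452226428008 post est 192.0445222642801 centre in tool 24.604029063753824 120.4079292085929 [ 0.02214376 -0.37811047 -0.46164921]
```

View pics/s2.png

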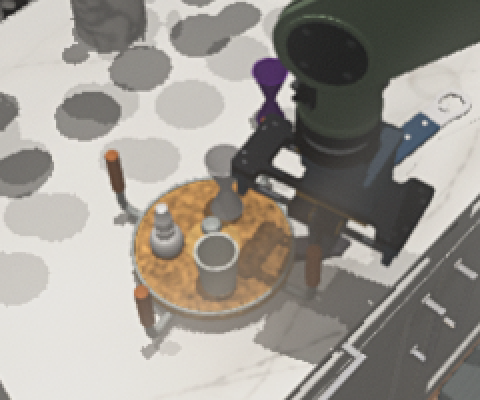

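Request:
{"api": "drive_tool", "payload": {"moves": [{"claw":1,"dx":0.28,"dy":-0.05,"dz":0,"yaw":0.3},{"claw":1,"dx":0.28,"dy":-0.05,"dz":0,"yaw":0.3},{"claw":1,"dx":0.28,"dy":-0.05,"dz":0,"yaw":0.3},{"claw":1,"dx":0.28,"dy":-0.05,"dz":0,"yaw":0.3},{"claw":1,"dx":0.28,"dy":-0.05,"dz":0,"yaw":0.3}]}}

```text
time_s: 5.92
ee_pos: [305.2, 178.1, 87.1]
ee_rot: [179.3, -0.8, 88.6]
force: [0.0, -1.5, -0.7]
gripper_width: 0.3
```

```bash
python3 l.py 3
```

```text
[305.26680364 178.45489274  87.11677257] 88.67075051004535 r 123.67772559149968 ang 190.173485926342 post est 179.07348592634202 centre in tool 24.66315874395577 121.1936813875077 [-0.20081709 -0.45470828 -0.06221579]
```

View pics/s3.png

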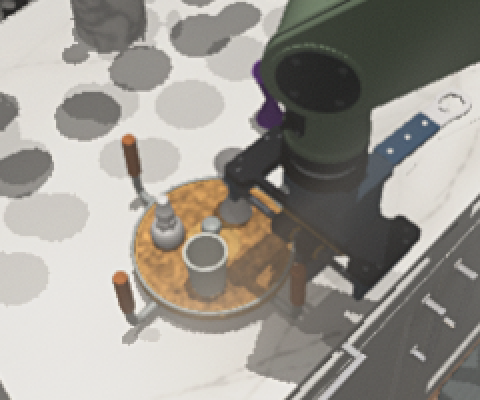

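Request:
{"api": "drive_tool", "payload": {"moves": [{"claw":1,"dx":0.28,"dy":-0.05,"dz":0,"yaw":0.3},{"claw":1,"dx":0.28,"dy":-0.05,"dz":0,"yaw":0.3},{"claw":1,"dx":0.28,"dy":-0.05,"dz":0,"yaw":0.3},{"claw":1,"dx":0.28,"dy":-0.05,"dz":0,"yaw":0.3},{"claw":1,"dx":0.28,"dy":-0.05,"dz":0,"yaw":0.3}]}}

```text
time_s: 6.65
ee_pos: [302.6, 204.9, 87.1]
ee_rot: [179.6, -0.8, 75.8]
force: [0.1, -2.0, 0.4]
gripper_width: 0.7
```

Request:
{"api": "drive_tool", "payload": {"moves": [{"claw":1,"dx":0.28,"dy":-0.05,"dz":0,"yaw":0.3},{"claw":1,"dx":0.28,"dy":-0.05,"dz":0,"yaw":0.3},{"claw":1,"dx":0.28,"dy":-0.05,"dz":0,"yaw":0.3},{"claw":1,"dx":0.28,"dy":-0.05,"dz":0,"yaw":0.3},{"claw":1,"dx":0.28,"dy":-0.05,"dz":0,"yaw":0.3}]}}

```text
time_s: 7.28
ee_pos: [305.6, 230.9, 87.0]
ee_rot: [179.9, -0.5, 62.9]
force: [-1.2, -0.8, 0.7]
gripper_width: 0.8
```

```bash
python3 l.py 4
```

```text
[305.94619887 231.37391241  87.00266693] 62.95430871319422 r 124.97844134323823 ang 165.60329522853667 post est 154.50329522853667 centre in tool 27.36747250785034 121.94520182900717 [-0.63440279 -0.67558241  0.38516012]
```

View pics/s4.png

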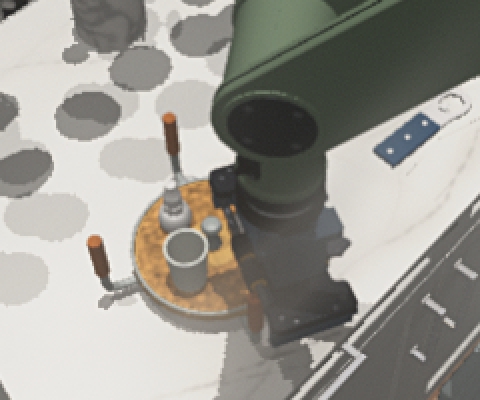

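View pics/t4.png

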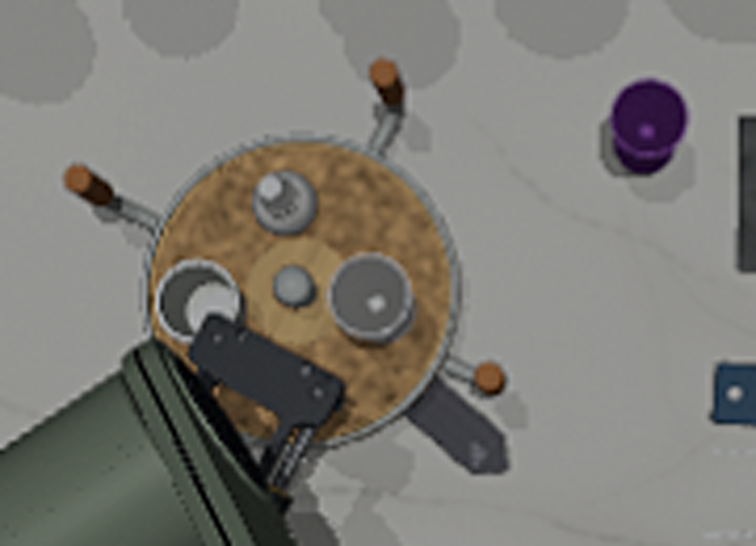

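```bash
cat > m.py <<'E'
from h import *
import pickle,sys
f=pickle.load(open("top0.pkl","rb"))
def m(p,z):
    w=px2w(f,[(170+p[0]/4.2-.4,140+p[1]/4.2-.4)],z)[0];d=(w-[427,200.3,0])[:2];print(p,w.round(1),np.hypot(*d).round(1),np.degrees(np.arctan2(d[1],d[0])).round(1))
E
python3 -c "
from m import *
for p in [(384,72),(80,180),(489,378)]: m(p,115)
m((370,296),124)"
```

```text
(384, 72) [537.2 150.2 115. ] 121.1 -24.4
(80, 180) [476.7 310.9 115. ] 121.2 65.8
(489, 378) [374.2  91.  115. ] 121.4 -115.8
(370, 296) [415.8 153.8 124. ] 47.8 -103.5
```

Request:
{"api": "drive_tool", "payload": {"moves": [{"claw":1,"dx":0.28,"dy":-0.05,"dz":0,"yaw":0.3},{"claw":1,"dx":0.28,"dy":-0.05,"dz":0,"yaw":0.3},{"claw":1,"dx":0.28,"dy":-0.05,"dz":0,"yaw":0.3},{"claw":1,"dx":0.28,"dy":-0.05,"dz":0,"yaw":0.3},{"claw":1,"dx":0.28,"dy":-0.05,"dz":0,"yaw":0.3}]}}

```text
time_s: 8.0
ee_pos: [313.8, 255.3, 86.7]
ee_rot: [-179.9, -0.2, 50.1]
force: [-1.9, -0.4, 1.1]
gripper_width: 0.6
```

```bash
python3 l.py 5
```

```text
[314.38978036 255.68850627  86.69446767] 50.17389104858445 r 125.49481341673358 ang 153.80925455287903 post est 142.70925455287903 centre in tool 29.58439478082787 121.95782787485557 [-1.29919797  0.11232836  0.05208858]
```

View pics/t5.png

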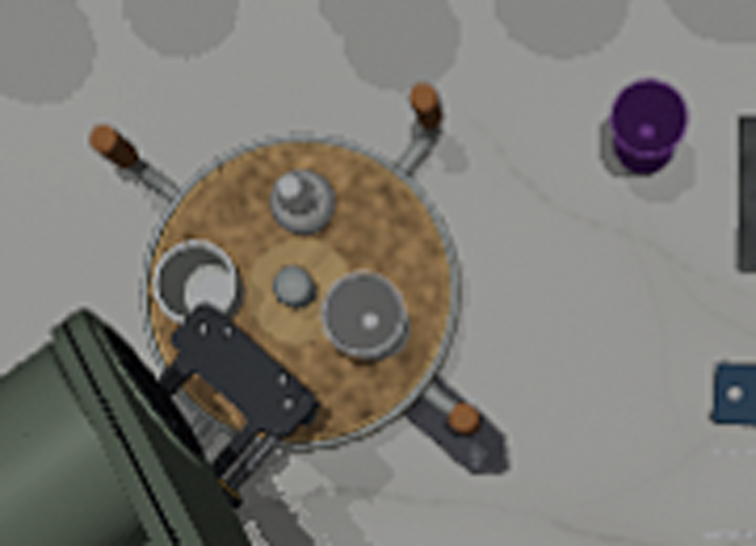

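```bash
python3 -c "
from m import *
for p in [(425,97),(104,140),(464,418)]: m(p,115)
m((365,316),124)"
```

```text
(425, 97) [523.9 128.  115. ] 120.9 -36.7
(104, 140) [498.4 299.  115. ] 121.8 54.1
(464, 418) [353.  103.8 115. ] 121.6 -127.5
(365, 316) [405.3 156.2 124. ] 49.2 -116.2
```

Request:
{"api": "drive_tool", "payload": {"moves": [{"claw":1,"dx":0.28,"dy":-0.05,"dz":0,"yaw":0.25},{"claw":1,"dx":0.28,"dy":-0.05,"dz":0,"yaw":0.25},{"claw":1,"dx":0.28,"dy":-0.05,"dz":0,"yaw":0.25},{"claw":1,"dx":0.28,"dy":-0.05,"dz":0,"yaw":0.25},{"claw":1,"dx":0.2,"dy":-0.04,"dz":0,"yaw":0.2}]}}

```text
time_s: 8.72
ee_pos: [327.0, 276.0, 86.4]
ee_rot: [-179.8, 0.0, 40.0]
force: [-0.8, -0.0, 0.7]
gripper_width: 0.5
```

```bash
python3 l.py 6
```

```text
[327.43045785 276.28169941  86.4415775 ] 40.036848154439156 r 125.2490014730869 ang 142.65268114986932 post est 131.55268114986933 centre in tool 27.355999619460587 122.22504512097919 [-0.19717156  0.08045223  0.04818614]
```

View pics/t6.png

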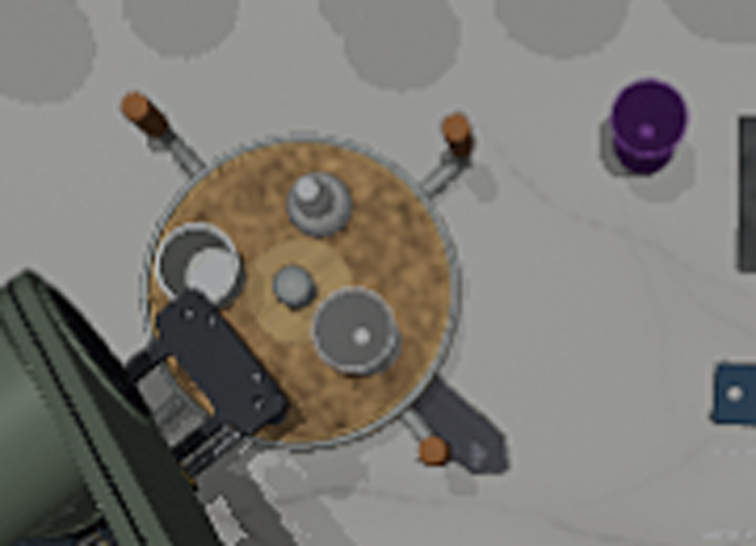

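```bash
python3 -c "
from m import *
for p in [(456,127),(138,107),(433,451)]: m(p,115)
m((355,330),124)"
```

```text
(456, 127) [507.9 111.1 115. ] 120.4 -47.8
(138, 107) [516.5 281.4 115. ] 120.8 42.2
(433, 451) [335.5 119.7 115. ] 121.9 -138.6
(355, 330) [397.8 161.2 124. ] 48.8 -126.7
```

Request:
{"api": "drive_tool", "payload": {"moves": [{"claw":1,"dx":0.15,"dy":-0.03,"dz":0,"yaw":0.1},{"claw":1,"dx":0.12,"dy":-0.02,"dz":0,"yaw":0.1},{"claw":1,"dx":0.1,"dy":0,"dz":0,"yaw":0.1},{"claw":1,"dx":-0.1,"dy":0,"dz":0,"yaw":0},{"claw":1,"dx":-0.4,"dy":0,"dz":0,"yaw":0}]}}

```text
time_s: 9.45
ee_pos: [325.2, 275.7, 86.4]
ee_rot: [-179.8, -0.1, 37.4]
force: [0.4, -0.2, -0.1]
gripper_width: 0.3
```

```bash
python3 l.py 7
```

```text
[324.00512863 274.863109    86.30077588] 37.37072481262912 r 127.15188064828553 ang 144.0973514653073 post est 132.9973514653073 centre in tool 36.595024663535305 121.77193815600985 [ 0.19714349  0.73082769 -0.08620559]
```

View pics/t7.png

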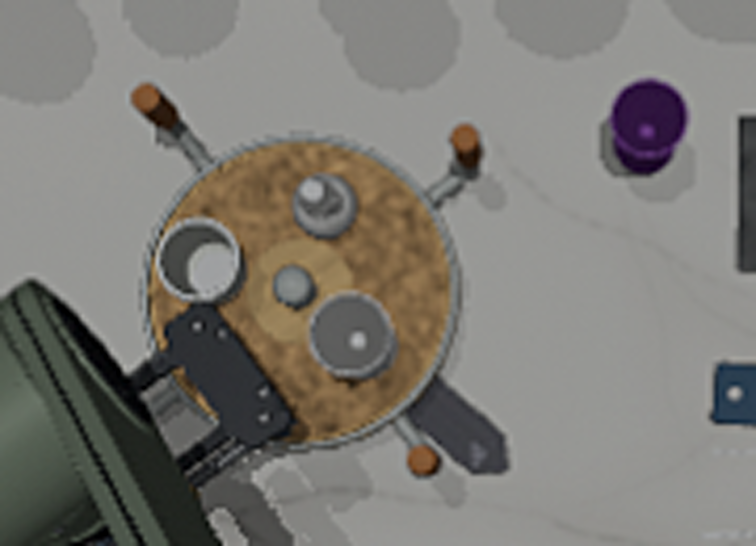

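```bash
python3 -c "
from m import *
for p in [(466,138),(152,98),(423,461)]: m(p,115)
m((351,335),124);m((508,468),6);m((422,394),6)"
```

```text
(466, 138) [502.  105.6 115. ] 120.8 -51.6
(152, 98) [521.5 274.1 115. ] 119.9 38.0
(423, 461) [330.2 124.8 115. ] 122.7 -142.1
(351, 335) [395.2 163.2 124. ] 48.8 -130.6
(508, 468) [329.4  83.6   6. ] 152.2 -129.9
(422, 394) [371.2 133.7   6. ] 86.9 -130.0
```

Request:
{"api": "drive_tool", "payload": {"moves": [{"claw":1,"dx":-0.3,"dy":-0.5,"dz":0,"yaw":0},{"claw":1,"dx":0,"dy":-1,"dz":0,"yaw":0},{"claw":1,"dx":0,"dy":-1,"dz":0,"yaw":0},{"claw":1,"dx":0,"dy":-0.5,"dz":-0.5,"yaw":0},{"claw":1,"dx":0,"dy":0,"dz":-1,"yaw":0}]}}

```text
time_s: 10.18
ee_pos: [278.9, 319.6, 117.0]
ee_rot: [-179.8, 0.2, 37.4]
force: [0.1, 0.8, 0.8]
gripper_width: 0.7
```

Request:
{"api": "drive_tool", "payload": {"moves": [{"claw":1,"dx":0,"dy":0,"dz":-1,"yaw":0},{"claw":1,"dx":0,"dy":0,"dz":-1,"yaw":0},{"claw":1,"dx":0,"dy":0,"dz":-1,"yaw":0},{"claw":1,"dx":0,"dy":0,"dz":-0.5,"yaw":0},{"claw":1,"dx":0,"dy":0,"dz":0,"yaw":0}]}}

```text
time_s: 10.8
ee_pos: [278.5, 320.4, 193.1]
ee_rot: [-179.8, -0.1, 37.5]
force: [-0.7, -0.7, 0.6]
gripper_width: 0.3
```

```bash
python3 l.py 8
```

```text
[278.12473381 319.9627815  192.05854926] 37.45300429896305 r 191.0053040068591 ang 141.20841732476026 post est 130.10841732476027 centre in tool 45.41679402929253 185.52719741011956 [ 0.13675305  0.4378761  -0.26761208]
```

View pics/t8.png

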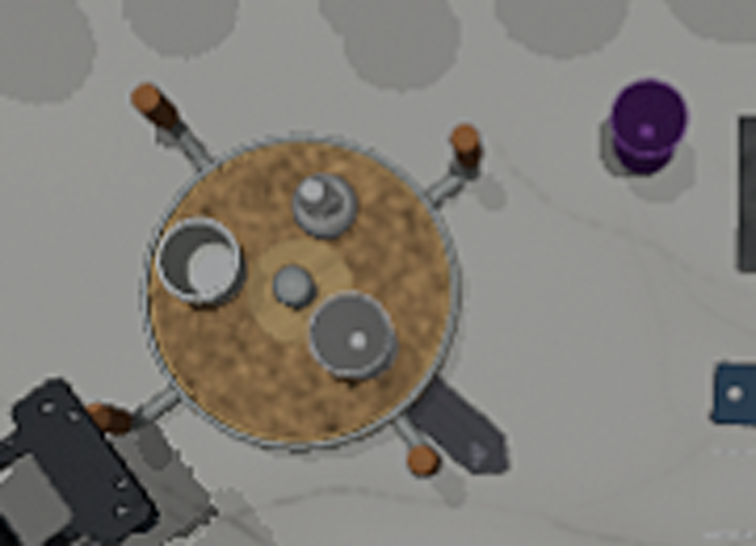

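View pics/s8.png

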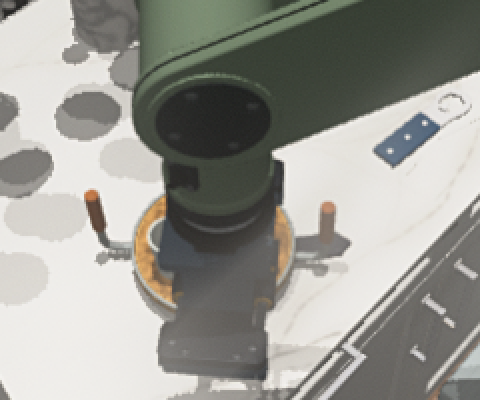

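The top view shows the jigger at crop (351,335), in line with the tongue tip at (508,468). It has not moved since the finger came away, all three things are upright, and the arm is clear.

```bash
python3 -c "
from workcell import job
print(job.job_done())"
```

```text
the job is handed in; nothing more can be done
None
```

I turned the carousel about 75° clockwise by pushing one post with the closed fingertips. I then backed off, raised the arm clear and handed the job in at about 11 s; it reports no verdict.

- **Alignment:** in the top view the jigger is at −130.6° and the tongue at −129.9°. That is about 1 mm along the circle. The measured radius is 48.8 mm against 50 mm. Calibration is good to about 2 mm and the limit is 14 mm.
- **At rest:** the picture after the retreat matched the one before it, so the wheel was still. The jigger, stopper and cup all looked upright on the tray.
- **Contact:** the largest force I read on the tool was about 2 N, while pushing the post. The things beside the carousel were not approached while the arm was low. I did not remeasure their positions at the end, and the scene camera's last view of the tray was partly blocked by the arm.
- **Refused moves:** two move calls were refused for a missing key; they moved nothing and I sent them again complete.

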